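# Shut the stock drawer and hold its key turned

### The job

The small drawer unit has just been loaded: push its drawer fully shut, then take the red key from the stand, put it down into the unit's lock until its shoulder sits on the lock collar (the pins are sticky, so press firmly and wiggle), and turn it a quarter turn clockwise as seen from above. The lock springs back if released, so finish still gripping the key and holding it turned. Leave the other keys, the padlock and the oil bottle where they are.

Things in the scene. Friction and masses are not known exactly. Their poses are not given: they have to be found in the camera images.
- key_red: red-headed steel key, 74 mm long, about 45 g, upright in the stand. Origin at the blade tip; z up the key, x along its width, y through its thickness. Along z in mm: flat blade 14 x 4, 0-20 (its lowest 8 mm taper to a rounded point); neck dia 5, 20-34; shoulder disc dia 24, 34-40; red plastic bow 26 x 10, 40-74 (grip at about 62 so the fingertips clear the disc). It fits the lock either way round (half turn).
- key_blue: bystander: same shape and frame as the red key but with a blue bow, in another slot of the stand; leave it there.
- key_yellow: bystander: same shape and frame as the red key but with a yellow bow, in another slot of the stand; leave it there.
- key_stand: fixed pale wooden block 150 (x) x 50 (y) x 44 mm high, origin at the centre of its underside. Three slots 16 (x) x 6 (y) mm in its top, at x = -48, 0, +48 mm, y = 0, hold the keys, shoulder discs resting on its top, tips 10 mm above the table. Which slot holds which key varies.
- keyway (a point): centre of the lock's mouth, level with the top of its 44 mm square collar, 95 mm above the table; z up, x to the back of the unit. The mouth, 24 (x) x 14 (y) mm, narrows over 4 mm to a slot 16 x 6 mm: blade width along x. Fully in, the key's shoulder rests on the collar, its tip 34 mm below this point. Two sticky sprung pins 18 and 24 mm down: a straight push past takes 5 to 20 N, less with wiggling.
- drawer_unit: fixed dark drawer unit 200 (x) x 260 (y) x 85 mm high, origin under its centre, front facing its -x. Drawer in the left (+y) part; the lock is let into the top of the narrow right (-y) part, its collar 10 mm proud.
- plug (a joint): turn of the lock's plug in rad: 0 at rest, growing clockwise seen from above, hard stop at 1.57. A spring drives it back (0.02 N m at rest, 0.06 at the stop). The blade has about 0.15 rad of play in it either way. It cannot be turned until the key is within about 4 mm of fully in; once turned, the key cannot be lifted out.
- drawer (a joint): how far the drawer is open in m: 0 fully shut (hard stop), up to 0.11; friction about 2 N, it stays where it is left.
- drawer_face (a point): point on the outer face of the drawer's front panel, midway along its width, 60 mm above the table; x points straight into the unit (the direction to push), z up. The dark panel is 178 mm wide, from 8 to 78 mm above the table, with a flat steel pull plate.
- padlock: bystander: brass padlock, body 46 x 22 x 40 mm with a steel shackle to 70 mm high, standing; origin at the centre of its underside.
- oil_bottle: bystander: white oil bottle, 38 mm diameter, 100 mm high, red cap, standing; origin at the centre of its underside.
Not all that is in view belongs to the job. Leave any green or turquoise look-alike of the key_red alone.

How it is judged:
By the outcome, as a careful person would: the job done as asked, in the order asked, and still so for the second after the job is handed in, while the arm keeps its last pose, push and grip.
It also fails if it takes over 64 s, if anything falls off the work surface, if the arm or the gripper's body presses on something with over 40 N, if the wrist force passes 120 N, or if a joint passes its speed limit or range.

### The arm

A 6-joint arm with a two-finger parallel gripper is mounted at the origin on the work surface. World frame = base frame: x ahead of the robot, y to its left, z up, the work surface at z = 0. Lengths are in m, angles in rad, forces in N, time in s.
With the tool pointing down it reaches from about 0.275 to 0.75 m from the base axis. Payload 10.2 kg.
Tool frame: the origin (TCP) lies at the very end of the fingers, on their centre line; the grasp point (between the pads) lies 19 mm behind it (bot.pinch_z is the distance from the TCP to the grasp point, in m); z points along the fingers, y is the direction in which the jaws open and shut (so a half turn about z gives the same grasp; the last joint's range is limited). The gripper opens to 85 mm and grips with 20 to 120 N. Pads are 22 mm wide; open, the fingers measure 114 mm over their backs; the gripper's body (76 mm by 85 mm) begins 54 mm behind the grasp point. The pads swing forward as they close: fully open they stand 13 mm farther back than shut.
Start: joints at [-1.545, 0.313, 1.498, -0, 1.331, -0.223], TCP at [0.129, -0.509, 0.231] pointing down, gripper open.
Joint ranges: [-2.94, 2.94], [-0.97, 2.17], [0.19, 2.56], [-1.23, 4.37], [0.02, 3.11], [-2.88, 2.88]. Speed limits (rad/s): [2.39, 2.39, 3.01, 3.14, 3.14, 3.14].

### API

Orientations are given as a unit quaternion [x, y, z, w].
In Python, from workcell import get_obs, grab_frame, camera_params, bot gives the robot as it stands. The module is installed in compiled form; this text tells all that it offers.
- The arm moves only by the tool play_rows, never from a script. Its argument "rows" is a list of rows, each a list of 7 numbers: the turn, a rotation vector about the tool's x, y, z as a fraction of full scale, then the shift along the tool's x, y, z as a fraction of full scale, then the finger opening in mm, from 0 to 85.4. A call has 1 to 8 rows; each row is the pose to reach, as a shift and turn from the pose measured when the call began, along the tool's axes at that moment; what a row does not reach only later rows make up. Full scale, the value 1, is 0.6 m for a shift and 30 degrees for a turn. A row lasts 1/10 s, in which the tool goes at most 50 mm and 8.59 degrees, less where a joint would pass 70% of its speed; a pose out of reach is approached as far as the arm can. A call with a number of a shift or a turn outside -1 to 1 is refused whole. A call with a gripper value outside its range is refused whole. The fingers move at their own pace and stop on an object; "grip_force" is the grip in N (left out, the last holds). Time passes only in rows, so rows that repeat a pose let the fingers close. It gives the time, the measured TCP pose, the force and the opening at its end, in the units of the state.
- get_obs(): the state, without advancing time (a new reading comes with each control period).
- grab_frame(name): name is "scene" or "side" or "wrist"; returns (picture, depth): 400x640x3 uint8, blue, green, red; 400x640 float32, m along the optical axis (not along the pixel's ray), 0 where there is no reading.
- camera_params(name): a dict with "fx", "fy", "cx", "cy" (pixels), "R" (3x3) and "t" (3): a world point X has camera coordinates R X + t. Camera axes: x right, y down, z forward; pixel columns grow to the right and rows downward; lengths in m; the calibration is good to about 2 mm. The wrist camera is an equidistant fisheye: a pixel r from the principal point sees the ray r / f radians off the axis. A picture is of the moment at which its call begins: read the wrist's pose just before it. camera_params takes no time and is no camera call; for the wrist camera it gives the pose at the moment of the call.
- bot.job_done(): hands the job in, once; it reports no verdict.
The state is a dict: "time_s": time; "joint_positions": joint angles; "dq": joint speeds; "joint_torque": joint torques, N m; "tcp_pos": TCP position; "tool_rot": TCP orientation; "force": force on the tool from outside, world axes, zero at the start; "torque": the same for the moment, N m; "opening": finger opening in m.
Only numpy, scipy, OpenCV 4.12 (cv2) and the standard library are available. Lean on these libraries where they do the work, as an engineer would, in place of code of your own. Each camera call takes 0.05 s, during which the arm holds its last target.

## Working session

There is one attempt and no reset: what is moved stays moved. The work goes in short steps, Python scripts to look and compute and a tool call to move; the robot and the scene stay as the last step left them, time stands still between calls to the robot, and variables do not carry over. Pictures are saved under pics/ and viewed, and the job is handed in when it is done.

Besides the shell and the picture viewer there is one more tool, called by a JSON object that holds its "method" and its "body", one argument or row to a line. play_rows: Moves the arm, as the interface text tells. Its arguments: {"type":"object","properties":{"rows":{"type":"array"},"grip_force":{"type":"number"}},"required":["rows"]}

```bash
mkdir -p pics
cat > h.py <<'E'
import numpy as np,cv2
from workcell import get_obs,grab_frame,camera_params,bot
from scipy.spatial.transform import Rotation as Ro
def snap(n,f):
    p=camera_params(n); im,d=grab_frame(n); cv2.imwrite(f'pics/{f}.png',im); np.savez(f'pics/{f}.npz',im=im,d=d,**{k:np.array(p[k]) for k in p}); return im,d,p
def load(f):
    z=np.load(f'pics/{f}.npz'); return z['im'],z['d'],{k:z[k] for k in ['fx','fy','cx','cy','R','t']}
def w(p,d,u,v):
    z=d[v,u]; c=np.array([(u-p['cx'])/p['fx']*z,(v-p['cy'])/p['fy']*z,z]); return p['R'].T@(c-p['t'])
def cloud(p,d):
    v,u=np.indices(d.shape); c=np.stack([(u-p['cx'])/p['fx']*d,(v-p['cy'])/p['fy']*d,d],-1); return (c-p['t'])@p['R']
def plane(p,u,v,z):
    r=p['R'].T@np.array([(u-p['cx'])/p['fx'],(v-p['cy'])/p['fy'],1]); o=-p['R'].T@p['t']; return o+r*(z-o[2])/r[2]
def st():
    o=get_obs(); print('t',round(o['time_s'],2),'q',np.round(o['joint_positions'],3),'tcp',np.round(o['tcp_pos'],4),'F',np.round(o['force'],1),'T',np.round(o['torque'],2),'op',round(o['opening'],4)); print(np.round(Ro.from_quat(o['tool_rot']).as_matrix(),3).tolist()); return o
E
python3 - <<'E'
from h import *
for n in ['scene','side','wrist']: 
    im,d,p=snap(n,n+'0'); print(n,p['fx'],-np.array(p['R']).T@p['t'])
st()
E
```

```text
scene 368.58802880225727 [ 1.11096602 -0.37994418  0.58818717]
side 373.423126011299 [ 0.54589844 -0.71712928  0.62011117]
wrist 309.70691628693146 [ 0.20379655 -0.48922778  0.37320384]
t 0.15 q [-1.545  0.313  1.498 -0.     1.331 -0.223] tcp [ 0.1293 -0.5086  0.2309] F [-0.4  0.8 -0.5] T [-0.02 -0.03 -0.01] op 0.0855
[[0.969, 0.246, -0.0], [0.246, -0.969, 0.001], [0.0, -0.001, -1.0]]
```

View pics/scene0.png

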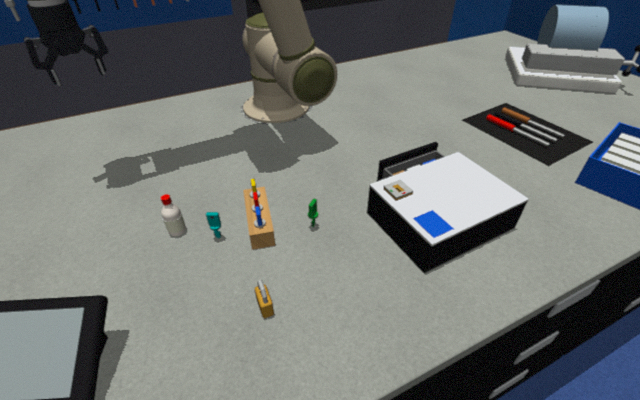

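View pics/side0.png

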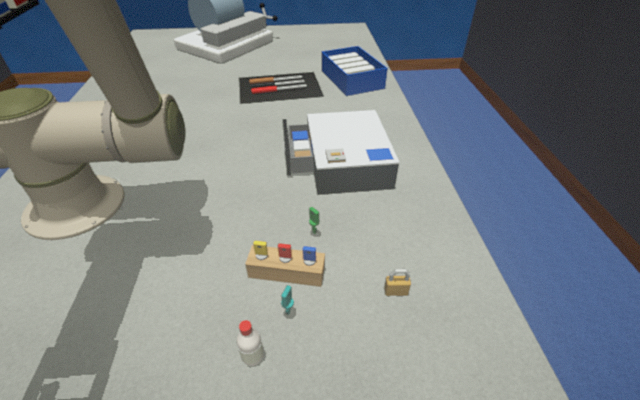

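View pics/wrist0.png

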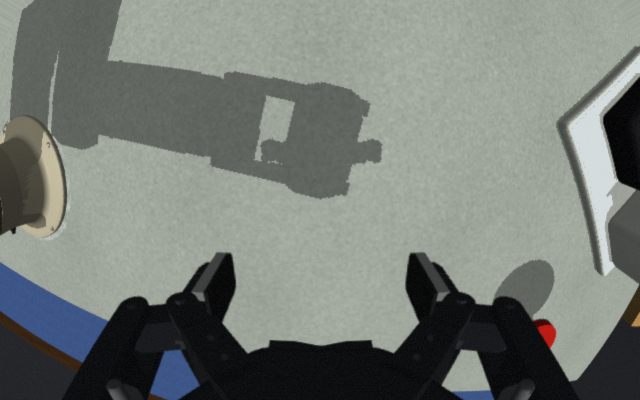

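Scene and side views show the stand with yellow, red and blue keys (red in the middle, side (285,250)), the drawer unit with its drawer open towards the robot, and the lock collar at side (336,155). Green and turquoise decoys stand either side of the stand. Next I'll measure.

Run:
```python
from h import *
for n in ['scene0','side0']:
    im,d,p=load(n); C=cloud(p,d); X,Y,Z=C[...,0],C[...,1],C[...,2]
    hsv=cv2.cvtColor(im,cv2.COLOR_BGR2HSV); reg=(d>0)&(X>.2)&(X<.85)&(Y>-.75)&(Y<.3)
    print(n)
    def rect(m,name):
        k=cv2.connectedComponentsWithStats(m.astype(np.uint8)); 
        i=1+np.argmax(k[2][1:,4]); m=k[1]==i
        P=C[m]; r=cv2.minAreaRect(P[:,:2].astype(np.float32)*1000); print(name,m.sum(),'c',np.round(r[0],1),'sz',np.round(r[1],1),'ang',round(r[2],1),'z',np.percentile(P[:,2],[2,50,98]).round(4), 'uv',k[3][i].round(1)); return m
    rect(reg&(abs(Z-.085)<.006)&(Y>-.25),'unit top')
    rect(reg&(abs(Z-.097)<.006)&(Y>-.25),'collar')
    rect(reg&(abs(Z-.044)<.005)&(Y<-.2),'stand top')
    H,S,V=hsv[...,0],hsv[...,1],hsv[...,2]
    bow=reg&(S>150)&(V>70)
    for nm,m in [('red',(H<6)|(H>174)),('yel',(H>22)&(H<34)),('blue',(H>105)&(H<128)),('green',(H>45)&(H<75)),('turq',(H>78)&(H<100))]:
        rect(bow&m&(Y<-.12)&(Z>.03)&(Z<.093),nm)
    s=4 
for n,x,y,ww,hh in [('scene0',350,130,160,100),('side0',260,90,160,120),('side0',230,200,200,130),('scene0',190,160,160,100)]:
    im=load(n)[0][y:y+hh,x:x+ww]; cv2.imwrite(f'pics/c_{n}_{x}.png',cv2.resize(im,None,fx=4,fy=4,interpolation=cv2.INTER_CUBIC))
```

```text
scene0
unit top 7551 c [690.8 125.2] sz [202.4 262.5] ang 2.1 z [0.0819 0.0853 0.0872] uv [448.2 197.2]
collar 304 c [644.6  31.7] sz [45.9 45.4] ang 1.9 z [0.0916 0.095  0.0969] uv [397.5 188.8]
stand top 886 c [ 749.9 -628.8] sz [125.6  42.3] ang 83.3 z [0.0397 0.0461 0.0489] uv [ 57.3 392.3]
red 46 c [ 502.9 -237.2] sz [ 8.3 57. ] ang 73.9 z [0.0605 0.0826 0.0848] uv [255.3 197.7]
yel 45 c [ 472.1 -231.3] sz [ 8.2 24.4] ang 78.3 z [0.0694 0.0828 0.0861] uv [253.  184.4]
blue 60 c [ 565.7 -252.1] sz [ 6.8 24.2] ang 75.4 z [0.0558 0.0813 0.085 ] uv [258.3 215.4]
green 35 c [ 582.4 -138.5] sz [ 7.1 24.9] ang 40.8 z [0.0703 0.0732 0.0754] uv [312.2 203. ]
turq 165 c [ 522.5 -337.2] sz [22. 16.] ang 68.3 z [0.0376 0.0567 0.0744] uv [213.2 220.4]
side0
unit top 4046 c [690.5 122.8] sz [200.5 265.2] ang 2.1 z [0.0817 0.0853 0.0875] uv [350.1 139.5]
collar 204 c [643.6  29.4] sz [43.7 47.1] ang 1.8 z [0.0916 0.095  0.0971] uv [334.9 154.5]
stand top 1168 c [ 515.6 -244.7] sz [ 52.4 150.4] ang 76.9 z [0.0399 0.0442 0.0471] uv [285.7 261.6]
red 37 c [ 516.5 -245.7] sz [ 7.7 20.5] ang 76.0 z [0.0811 0.0836 0.0857] uv [284.2 245.9]
yel 6 c [ 475.4 -236.4] sz [5.9 3.2] ang 17.8 z [0.0842 0.0849 0.0861] uv [262. 243.]
blue 14 c [ 561.5 -255.3] sz [ 5.2 15. ] ang 86.5 z [0.0824 0.0838 0.0859] uv [307.8 248.2]Traceback (most recent call last):
  File "<stdin>", line 16, in <module>
  File "<stdin>", line 8, in rect
    return _wrapfunc(a, 'argmax', axis=axis, out=out, **kwds)
    return bound(*args, **kwds)
ValueError: attempt to get argmax of an empty sequence
```

Run:
```python
from h import *
a=np.radians(2.0); Rl=np.array([[np.cos(a),np.sin(a)],[-np.sin(a),np.cos(a)]])
for n in ['scene0','side0']:
    im,d,p=load(n); C=cloud(p,d); L=(C[...,:2]-[.6907,.124])@Rl.T; Z=C[...,2]
    m=(d>0)&(L[...,0]<-.11)&(L[...,0]>-.28)&(abs(L[...,1])<.16)&(Z>.02)&(Z<.1)
    P=np.c_[L[m],Z[m]]; t=P[P[:,2]>.07]
    print(n,len(P),len(t),np.percentile(t,[2,50,98],axis=0).round(4).tolist(), np.percentile(P[:,0],[.5,1,5,20]).round(4))
for n,x,y,ww,hh in [('scene0',350,130,180,140),('side0',260,90,160,120),('side0',230,200,200,130)]:
    im=load(n)[0][y:y+hh,x:x+ww]; cv2.imwrite(f'pics/c_{n}_{x}.png',cv2.resize(im,None,fx=4,fy=4,interpolation=cv2.INTER_CUBIC))
```

```text
scene0 1184 322 [[-0.1713, -0.0497, 0.0705], [-0.1619, 0.0322, 0.0771], [-0.1589, 0.1222, 0.0795]] [-0.1716 -0.1708 -0.1683 -0.1617]
side0 1028 169 [[-0.1725, -0.0535, 0.0719], [-0.1667, 0.0195, 0.078], [-0.161, 0.1192, 0.0802]] [-0.1738 -0.1732 -0.171  -0.1634]
```

View pics/c_scene0_350.png

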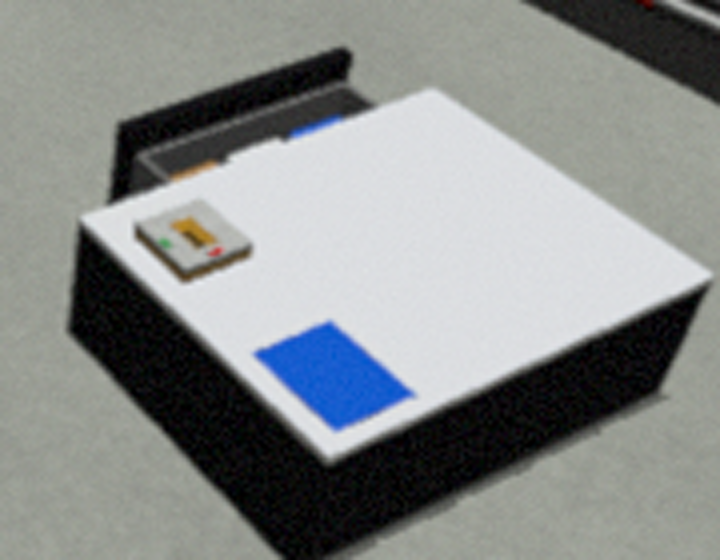

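View pics/c_side0_230.png

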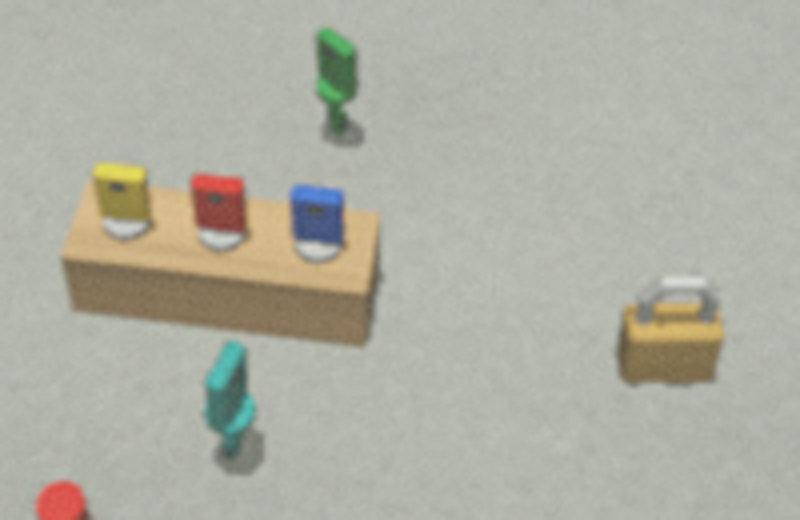

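```bash
cat >> h.py <<'E'
def go(xyz,yaw=None,steps=1):
    "print full-scale values: shift in tool axes, turn to bring the tool down with tool x at yaw deg"
    o=st(); R=Ro.from_quat(o['tool_rot']); dp=R.inv().apply(np.array(xyz)-o['tcp_pos'])/0.6
    y=np.degrees(np.arctan2(R.as_matrix()[1,0],R.as_matrix()[0,0])); print('yaw',round(y,2),'shift',np.round(dp,4))
    if yaw is not None:
        c,s=np.cos(np.radians(yaw)),np.sin(np.radians(yaw)); T=Ro.from_matrix([[c,s,0],[s,-c,0],[0,0,-1]])
        print('turn',np.round(np.degrees((R.inv()*T).as_rotvec())/30,4))
E
python3 -c "
from h import *
go([.468,.151,.231],182)
go([.25,-.35,.231],44)"
```

```text
t 0.15 q [-1.545  0.313  1.498 -0.     1.331 -0.223] tcp [ 0.1293 -0.5086  0.2309] F [-0.4  0.8 -0.5] T [-0.02 -0.03 -0.01] op 0.0855
[[0.969, 0.246, -0.0], [0.246, -0.969, 0.001], [0.0, -0.001, -1.0]]
yaw 14.26 shift [ 8.179e-01 -9.265e-01  8.000e-04]
turn [ 3.0000e-04 -2.7000e-03 -5.5914e+00]
t 0.15 q [-1.545  0.313  1.498 -0.     1.331 -0.223] tcp [ 0.1293 -0.5086  0.2309] F [-0.4  0.8 -0.5] T [-0.02 -0.03 -0.01] op 0.0855
[[0.969, 0.246, -0.0], [0.246, -0.969, 0.001], [0.0, -0.001, -1.0]]
yaw 14.26 shift [ 0.2601 -0.2067  0.    ]
turn [-1.600e-03 -9.000e-04 -9.914e-01]
```

{"method": "play_rows", "body": {
  "rows": [
    [0,0,-0.25,0.07,-0.08,0,0],
    [0,0,-0.5,0.14,-0.16,0,0],
    [0,0,-0.75,0.21,-0.23,0,0],
    [0,0,-1,0.28,-0.31,0,0],
    [0,0,-1,0.35,-0.39,0,0],
    [0,0,-1,0.41,-0.46,0,0]
  ]
}}

```text
time_s: 0.75
tcp_pos: [0.2685, -0.241, 0.2311]
tool_rot: [0.926, 0.376, 0.0, -0.0]
force: [1.7, -0.5, -0.2]
opening: -0.0001
```

```bash
python3 -c "
from h import *
go([.468,.151,.18],182)"
```

```text
t 0.75 q [-1.060e+00 -6.200e-02  1.928e+00  1.000e-03  1.276e+00 -2.610e-01] tcp [ 0.2685 -0.241   0.2311] F [ 1.7 -0.5 -0.2] T [-0.01 -0.04  0.01] op -0.0001
[[0.717, 0.697, 0.0], [0.697, -0.717, 0.001], [0.001, -0.001, -1.0]]
yaw 44.22 shift [ 0.694  -0.2362  0.0858]
turn [ 1.2000e-03 -2.0000e-03 -4.5925e+00]
```

{"method": "play_rows", "body": {
  "rows": [
    [0,0,-0.25,0.08,-0.03,0,0],
    [0,0,-0.5,0.16,-0.05,0,0],
    [0,0,-0.75,0.23,-0.08,0,0],
    [0,0,-1,0.31,-0.11,0,0],
    [0,0,-1,0.39,-0.13,0,0]
  ]
}}

```text
time_s: 1.25
tcp_pos: [0.3816, -0.0203, 0.2315]
tool_rot: [0.796, 0.605, 0.0, 0.0]
force: [0.4, -1.7, 1.2]
opening: -0.0
```

```bash
python3 -c "
from h import *
go([.468,.151,.15],182)"
```

```text
t 1.25 q [-3.630e-01 -1.100e-02  1.879e+00  1.000e-03  1.274e+00 -9.200e-02] tcp [ 0.3816 -0.0203  0.2315] F [ 0.4 -1.7  1.2] T [-0.04  0.01 -0.01] op -0.0
[[0.268, 0.963, 0.001], [0.963, -0.268, 0.001], [0.001, 0.001, -1.0]]
yaw 74.44 shift [0.3136 0.0621 0.1361]
turn [ 2.1000e-03  2.0000e-04 -3.5853e+00]
```

{"method": "play_rows", "body": {
  "rows": [
    [0,0,-0.25,0.08,0.015,0.03,0],
    [0,0,-0.5,0.15,0.03,0.06,0],
    [0,0,-0.75,0.22,0.045,0.1,0],
    [0,0,-1,0.31,0.062,0.13,0]
  ]
}}

```text
time_s: 1.65
tcp_pos: [0.464, 0.144, 0.1544]
tool_rot: [0.61, 0.792, -0.0, -0.0]
force: [1.4, -1.4, 1.5]
opening: 0.0002
```

{"method": "play_rows", "body": {
  "rows": [
    [0,0,-0.25,0,0,0,0],
    [0,0,-0.5,0,0,0,0],
    [0,0,-0.75,0,0,0,0],
    [0,0,-1,0,0,0,0]
  ]
}}

```text
time_s: 2.05
tcp_pos: [0.4638, 0.1442, 0.1541]
tool_rot: [0.382, 0.924, -0.0, -0.001]
force: [1.0, 0.1, 0.1]
opening: 0.0003
```

{"method": "play_rows", "body": {
  "rows": [
    [0,0,-0.25,0,0,0,0],
    [0,0,-0.5,0,0,0,0],
    [0,0,-0.75,0,0,0,0],
    [0,0,-1,0,0,0,0]
  ]
}}

```text
time_s: 2.45
tcp_pos: [0.4637, 0.1442, 0.1539]
tool_rot: [0.127, 0.992, -0.0, -0.001]
force: [-0.0, -0.4, 0.3]
opening: 0.0002
```

```bash
python3 -c "
from h import *
go([.468,.151,.05],182)
snap('wrist','wrist1')"
```

```text
t 2.45 q [ 0.059  0.307  1.721  0.     1.116 -1.257] tcp [0.4637 0.1442 0.1539] F [-0.  -0.4  0.3] T [ 0.03  0.03 -0.01] op 0.0002
[[-0.968, 0.252, -0.002], [0.252, 0.968, 0.0], [0.002, -0.0, -1.0]]
yaw 165.39 shift [-0.0044  0.0129  0.1732]
turn [-1.000e-04 -3.900e-03 -5.536e-01]
```

View pics/wrist1.png

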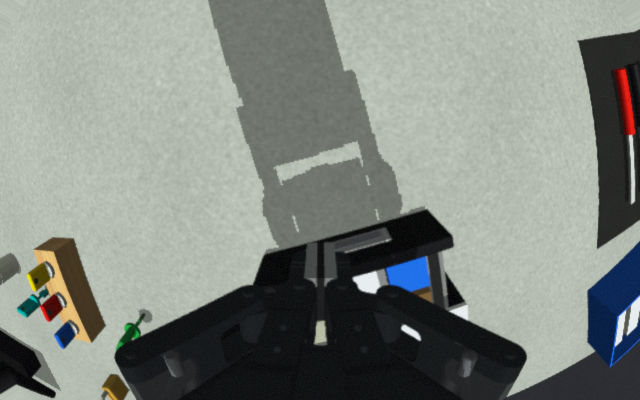

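{"method": "play_rows", "body": {
  "rows": [
    [0,0,-0.25,0,0.01,0.06,0],
    [0,0,-0.5,0,0.013,0.12,0],
    [0,0,-0.55,-0.004,0.013,0.173,0],
    [0,0,-0.55,-0.004,0.013,0.173,0]
  ]
}}

```text
time_s: 2.9
tcp_pos: [0.4656, 0.1509, 0.047]
tool_rot: [-0.019, 1.0, -0.0, -0.005]
force: [-0.5, -0.2, 1.1]
opening: 0.0001
```

```bash
python3 -c "
from h import *
go([.510,.153,.05],182)
snap('side','side1');snap('wrist','wrist2')
im=np.hstack([cv2.imread('pics/side1.png')[60:260,200:440],cv2.imread('pics/wrist2.png')[180:380,200:440]]);cv2.imwrite('pics/m1.png',cv2.resize(im,None,fx=1.6,fy=1.6))"
```

```text
t 2.9 q [ 0.073  0.478  1.803  0.     0.87  -1.535] tcp [0.4656 0.1509 0.047 ] F [-0.5 -0.2  1.1] T [-0.02  0.01 -0.02] op 0.0001
[[-0.999, -0.037, -0.009], [-0.037, 0.999, -0.0], [0.009, -0.0, -1.0]]
yaw -177.87 shift [-0.0741  0.0007 -0.0057]
turn [-0.0001 -0.0177  0.0043]
```

View pics/m1.png

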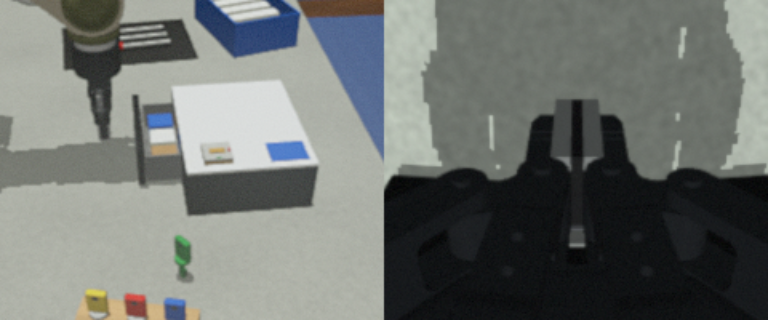

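{"method": "play_rows", "body": {
  "rows": [
    [0,0,0,-0.03,0,0,0],
    [0,0,0,-0.05,0,0,0],
    [0,0,0,-0.07,0,0,0],
    [0,0,0,-0.09,0,0,0],
    [0,0,0,-0.11,0,0,0],
    [0,0,0,-0.13,0,0,0]
  ]
}}

```text
time_s: 3.6
tcp_pos: [0.5468, 0.1541, 0.053]
tool_rot: [-0.018, 1.0, 0.0, -0.0]
force: [-3.4, -1.9, 1.4]
opening: 0.0001
```

{"method": "play_rows", "body": {
  "rows": [
    [0,0,0,-0.01,0,0,0],
    [0,0,0,-0.015,0,0,0]
  ]
}}

```text
time_s: 3.8
tcp_pos: [0.5566, 0.1545, 0.0546]
tool_rot: [-0.017, 1.0, 0.0, 0.001]
force: [-1.9, -1.2, 1.7]
opening: 0.0003
```

```bash
python3 -c "
from h import *
go([.5656,.155,.05],182)
im,d,p=snap('side','side2')
im=cv2.imread('pics/side2.png')[60:260,220:460];cv2.imwrite('pics/m2.png',cv2.resize(im,None,fx=3,fy=3))"
```

```text
t 3.8 q [ 0.068  0.616  1.532  0.     0.992 -1.537] tcp [0.5566 0.1545 0.0546] F [-1.9 -1.2  1.7] T [-0.06  0.36  0.02] op 0.0003
[[-0.999, -0.034, 0.002], [-0.034, 0.999, 0.0], [-0.002, 0.0, -1.0]]
yaw -178.04 shift [-0.015   0.0003  0.0077]
turn [ 0.0005  0.0035 -0.0014]
```

View pics/m2.png

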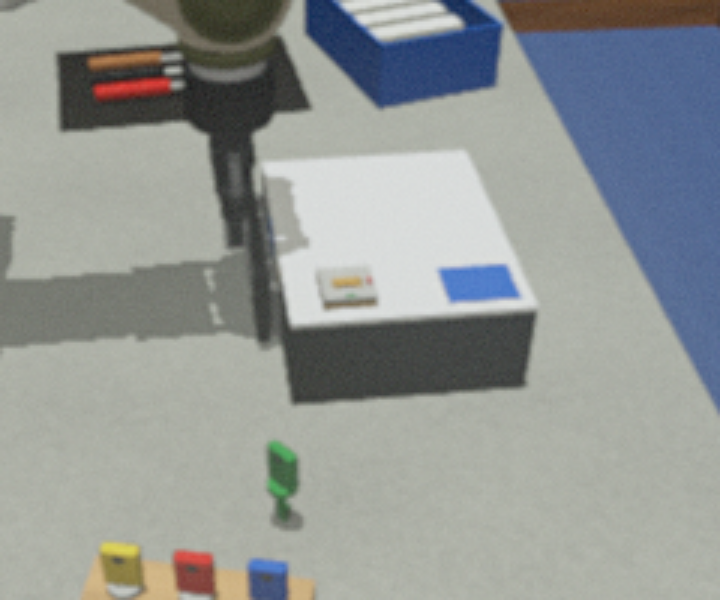

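{"method": "play_rows", "body": {
  "rows": [
    [0,0,0,-0.01,0,0,0],
    [0,0,0,-0.017,0,0.002,0]
  ]
}}

```text
time_s: 4.05
tcp_pos: [0.5665, 0.155, 0.0538]
tool_rot: [-0.017, 1.0, 0.0, 0.0]
force: [-30.8, -2.2, 24.2]
opening: 0.0
```

{"method": "play_rows", "body": {
  "rows": [
    [0,0,0,-0.005,0,0,0],
    [0,0,0,-0.009,0,0,0],
    [0,0,0,-0.012,0,0,0]
  ]
}}

```text
time_s: 4.35
tcp_pos: [0.5663, 0.155, 0.0536]
tool_rot: [-0.018, 1.0, -0.001, -0.01]
force: [-51.4, -6.7, 34.6]
opening: -0.0004
```

```bash
python3 -c "
from h import *
st()"
```

```text
t 4.35 q [ 6.800e-02  6.450e-01  1.482e+00 -1.000e-03  1.035e+00 -1.538e+00] tcp [0.5663 0.155  0.0536] F [-51.4  -6.7  34.6] T [-1.12  7.73 -0.11] op -0.0004
[[-0.999, -0.036, -0.021], [-0.036, 0.999, -0.002], [0.021, -0.001, -1.0]]
```

{"method": "play_rows", "body": {
  "rows": [
    [0,0,0,0.01,0,0,0],
    [0,0,0,0.04,0,0,0],
    [0,0,0,0.09,0,-0.03,0]
  ]
}}

```text
time_s: 4.65
tcp_pos: [0.5122, 0.1529, 0.0714]
tool_rot: [-0.017, 1.0, -0.001, -0.011]
force: [-0.3, -0.8, 1.2]
opening: 0.0003
```

```bash
python3 -c "
from h import *
go([.60,.03,.26],182)
for n in ['side','scene']:
    im,d,p=snap(n,n+'3')
    a=np.radians(2.0); Rl=np.array([[np.cos(a),np.sin(a)],[-np.sin(a),np.cos(a)]])
    C=cloud(p,d); L=(C[...,:2]-[.6907,.124])@Rl.T; Z=C[...,2]
    m=(d>0)&(L[...,0]<-.095)&(L[...,0]>-.20)&(abs(L[...,1])<.11)&(Z>.068)&(Z<.081)
    P=L[m][:,0];print(n,len(P),np.percentile(P,[1,5,50]).round(4))
a=cv2.imread('pics/side3.png')[70:230,240:440];b=cv2.imread('pics/scene3.png')[110:270,350:550]
cv2.imwrite('pics/m3.png',cv2.resize(np.hstack([a,b]),None,fx=2,fy=2))"
```

```text
t 4.65 q [ 7.100e-02  5.240e-01  1.640e+00 -1.000e-03  1.000e+00 -1.534e+00] tcp [0.5122 0.1529 0.0714] F [-0.3 -0.8  1.2] T [-0.   -0.03  0.02] op 0.0003
[[-0.999, -0.035, -0.022], [-0.035, 0.999, -0.002], [0.023, -0.001, -1.0]]
yaw -178.0 shift [-0.132  -0.2102 -0.3171]
turn [-0.0026 -0.0431 -0.    ]
side 191 [-0.1839 -0.1673 -0.1071]
scene 76 [-0.1849 -0.1724 -0.1095]
```

View pics/m3.png

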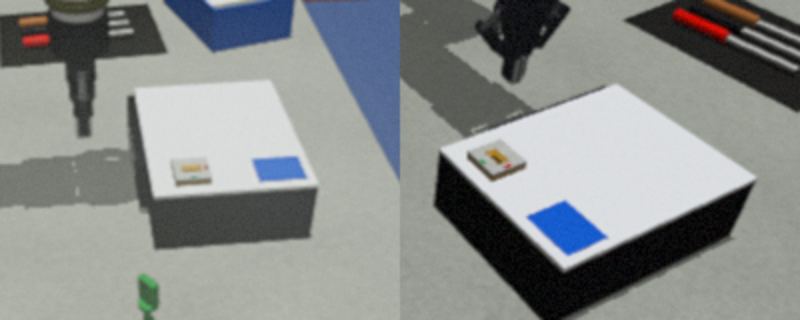

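{"method": "play_rows", "body": {
  "rows": [
    [0,-0.01,0,0,0,-0.06,20],
    [0,-0.03,0,-0.05,-0.05,-0.1,20],
    [0,-0.04,0,-0.13,-0.1,-0.15,20],
    [0,-0.04,0,-0.2,-0.15,-0.16,20],
    [0,-0.04,0,-0.25,-0.2,-0.16,20],
    [0,-0.04,0,-0.29,-0.21,-0.16,20],
    [0,-0.04,0,-0.29,-0.21,-0.16,20]
  ]
}}

```text
time_s: 5.45
tcp_pos: [0.6945, 0.0315, 0.1655]
tool_rot: [-0.017, 1.0, -0.001, 0.001]
force: [-0.7, 0.4, -1.0]
opening: 0.0202
```

```bash
python3 -c "
from h import *
go([.69,.03,.17],182)
im,d,p=snap('wrist','wrist4');print(p['R'].round(3).tolist() if hasattr(p['R'],'round') else p['R'],p['cx'],p['cy'],-np.array(p['R']).T@p['t'])"
```

```text
t 5.45 q [-1.220e-01  7.480e-01  9.830e-01 -1.000e-03  1.407e+00 -1.726e+00] tcp [0.6945 0.0315 0.1655] F [-0.7  0.4 -1. ] T [-0.02  0.03 -0.02] op 0.0202
[[-0.999, -0.033, 0.003], [-0.033, 0.999, -0.001], [-0.003, -0.001, -1.0]]
yaw -178.11 shift [ 0.0076 -0.0022 -0.0074]
turn [-0.0028  0.0051 -0.0036]
[[-0.033, 0.999, -0.002], [0.952, 0.033, 0.304], [0.304, 0.008, -0.953]] 320.1840987964835 199.07117845575192 [0.6174281  0.02976078 0.30773552]
```

View pics/wrist4.png

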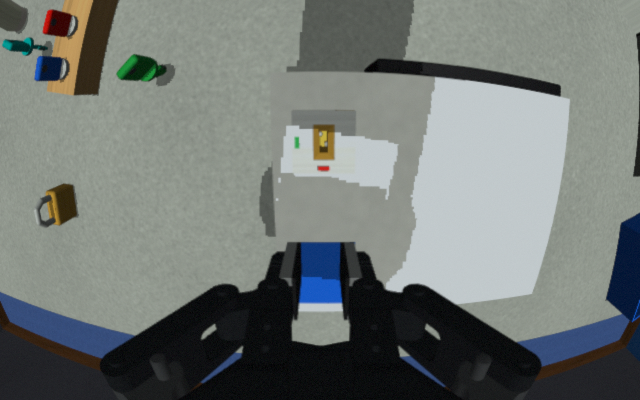

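```bash
cat >> h.py <<'E'
def fplane(p,u,v,z):
    dx,dy=u-p['cx'],v-p['cy']; r=np.hypot(dx,dy); th=r/p['fx']
    c=np.array([np.sin(th)*dx/max(r,1e-9),np.sin(th)*dy/max(r,1e-9),np.cos(th)]); R=np.array(p['R']); g=R.T@c; o=-R.T@np.array(p['t'])
    return o+g*(z-o[2])/g[2]
def fproj(p,X):
    c=np.array(p['R'])@np.array(X)+p['t']; th=np.arctan2(np.hypot(c[0],c[1]),c[2]); n=c[:2]/np.hypot(*c[:2])
    return n*th*p['fx']+[p['cx'],p['cy']]
E
python3 -c "
from h import *
im,d,p=load('wrist4')
c=im[100:190,270:380];cv2.imwrite('pics/m4.png',cv2.resize(c,None,fx=7,fy=6.6,interpolation=cv2.INTER_CUBIC))
print(fproj(p,[.644,.0305,.095]))"
```

```text
[320.73294282 141.95030655]
```

View pics/m4.png

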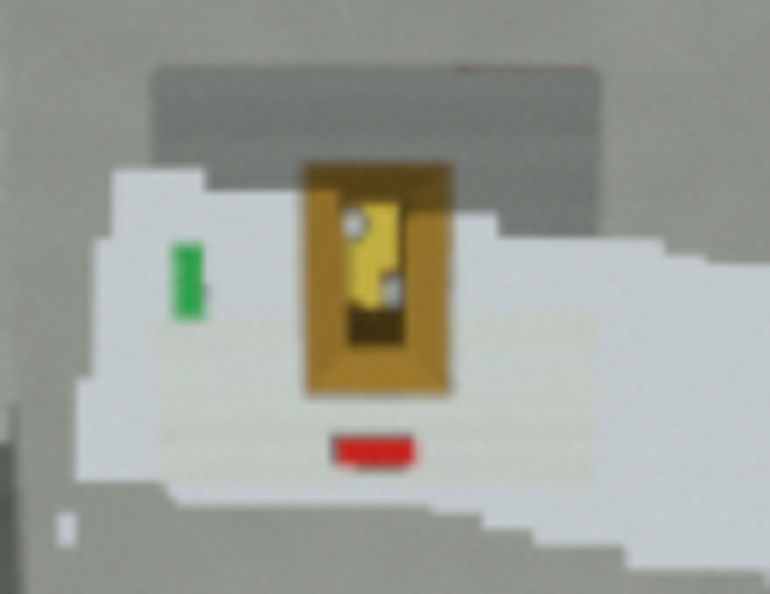

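```bash
python3 -c "
from h import *
im,d,p=load('wrist4')
f=lambda x,y:fplane(p,270+x/7-.43,100+y/6.6-.42,.095)
print(f(378,279), f(376,275))
for q in [(303,163),(452,163),(303,395),(452,395)]: print(f(*q).round(4))
a=(f(378,395)-f(378,163));print(np.hypot(*a[:2]),np.degrees(np.arctan2(-a[1],-a[0])))
print(d[142,322])
go([.60,-.2,.2],166.9)
"
```

```text
[0.64386473 0.03244927 0.095     ] [0.64344919 0.03223786 0.095     ]
[0.6319 0.0247 0.095 ]
[0.6314 0.0392 0.095 ]
[0.6565 0.0254 0.095 ]
[0.656  0.0403 0.095 ]
0.02454833398073317 -177.9740678047077
0.24874565
t 5.5 q [-1.210e-01  7.450e-01  9.880e-01 -1.000e-03  1.407e+00 -1.726e+00] tcp [0.693  0.0329 0.1658] F [-1.2 -0.2  0. ] T [0.01 0.04 0.  ] op 0.0204
[[-0.999, -0.034, 0.002], [-0.034, 0.999, -0.001], [-0.002, -0.001, -1.0]]
yaw -178.03 shift [ 0.1682 -0.3826 -0.0568]
turn [-0.0016  0.0035  0.5024]
```

```bash
python3 -c "
from h import *
go([.565,-.256,.2],166)
"
```

```text
t 5.5 q [-1.210e-01  7.450e-01  9.880e-01 -1.000e-03  1.407e+00 -1.726e+00] tcp [0.693  0.0329 0.1658] F [-1.2 -0.2  0. ] T [0.01 0.04 0.  ] op 0.0204
[[-0.999, -0.034, 0.002], [-0.034, 0.999, -0.001], [-0.002, -0.001, -1.0]]
yaw -178.03 shift [ 0.2297 -0.4739 -0.0568]
turn [-0.0016  0.0035  0.5324]
```

{"method": "play_rows", "body": {
  "rows": [
    [0,0,0.1,0.03,-0.06,-0.03,45],
    [0,0,0.2,0.06,-0.13,-0.057,45],
    [0,0,0.3,0.1,-0.2,-0.057,45],
    [0,0,0.4,0.13,-0.27,-0.057,45],
    [0,0,0.53,0.16,-0.34,-0.057,45],
    [0,0,0.53,0.2,-0.41,-0.057,45],
    [0,0,0.53,0.23,-0.474,-0.057,45],
    [0,0,0.53,0.23,-0.474,-0.057,45]
  ]
}}

```text
time_s: 6.3
tcp_pos: [0.5628, -0.2596, 0.2004]
tool_rot: [0.124, 0.992, -0.001, 0.001]
force: [0.4, 0.7, 0.4]
opening: 0.0452
```

```bash
python3 -c "
from h import *
st();im,d,p=snap('wrist','wrist5')
print(fproj(p,[.516,-.245,.084]))"
```

```text
t 6.3 q [-6.210e-01  5.450e-01  1.236e+00 -1.000e-03  1.358e+00 -1.943e+00] tcp [ 0.5628 -0.2596  0.2004] F [0.4 0.7 0.4] T [0.02 0.02 0.04] op 0.0452
[[-0.969, 0.245, 0.002], [0.245, 0.969, -0.002], [-0.002, -0.002, -1.0]]
[323.09996356 137.22475504]
```

View pics/wrist5.png

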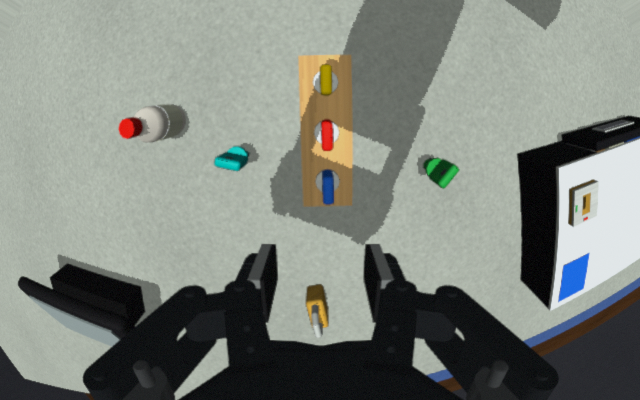

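```bash
python3 -c "
from h import *
im,d,p=load('wrist5')
c=im[50:215,285:370];cv2.imwrite('pics/m5.png',cv2.resize(c,None,fx=6,fy=3.6,interpolation=cv2.INTER_CUBIC))
cv2.imwrite('pics/m5.png',cv2.resize(im[105:165,295:360],None,fx=9,fy=9,interpolation=cv2.INTER_CUBIC))
"
```

```text
(no output)
```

View pics/m5.png

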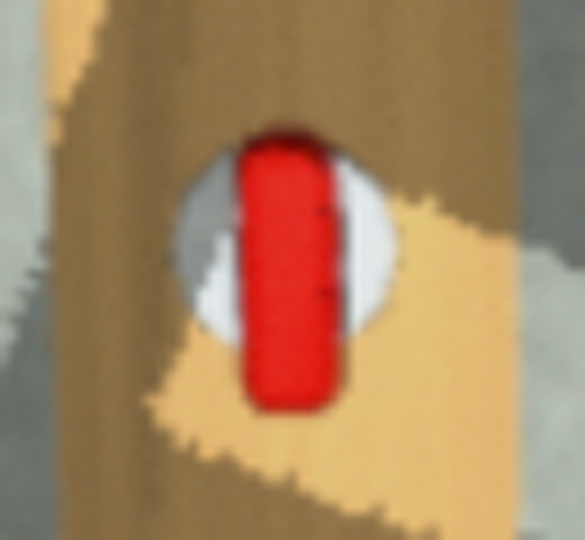

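```bash
python3 -c "
from h import *
im,d,p=load('wrist5')
f=lambda x,y,z=.084:fplane(p,295+x/9-.45,105+y/9-.45,z)
c=f(290.5,279);a=f(287,147);b=f(294,412);print(c,a,b,np.hypot(*(a-b)[:2]),np.degrees(np.arctan2(*(a-b)[1::-1])))
e=f(288,243,.050);print('disc',e)
# stand edges angle
A=f(53,100,.044);B=f(62,500,.044);print(np.degrees(np.arctan2(*(A-B)[1::-1])))
A=f(519,0,.044);B=f(521,540,.044);print(np.degrees(np.arctan2(*(A-B)[1::-1])))
go([c[0],c[1],.13],167)
"
```

```text
[ 0.51538247 -0.2416406   0.084     ] [ 0.50334205 -0.23897247  0.084     ] [ 0.52763708 -0.24434789  0.084     ] 0.024882594645646506 167.52395963895162
disc [ 0.51519967 -0.24121411  0.05      ]
166.46989312188296
167.03511831404498
t 6.35 q [-0.617  0.545  1.236  0.     1.358 -1.942] tcp [ 0.5639 -0.2573  0.2004] F [1.  0.6 0.5] T [-0.05  0.01 -0.02] op 0.0451
[[-0.97, 0.243, 0.002], [0.243, 0.97, -0.001], [-0.002, -0.001, -1.0]]
yaw 165.91 shift [0.085  0.0057 0.1171]
turn [-0.0014  0.0047 -0.0364]
```

{"method": "play_rows", "body": {
  "rows": [
    [0,0,-0.036,0.04,0.003,0.06,45],
    [0,0,-0.036,0.083,0.004,0.117,45],
    [0,0,-0.036,0.083,0.004,0.15,45]
  ]
}}

```text
time_s: 6.65
tcp_pos: [0.5138, -0.2395, 0.1079]
tool_rot: [0.113, 0.994, 0.001, -0.001]
force: [0.3, 0.2, 0.1]
opening: 0.0449
```

```bash
python3 -c "
from h import *
go([.5154,-.243,.053],167)
im,d,p=snap('wrist','wrist6')
cv2.imwrite('pics/m6.png',cv2.resize(im[100:390,220:420],None,fx=2,fy=2))
"
```

```text
t 6.65 q [-6.430e-01  5.260e-01  1.523e+00  1.000e-03  1.095e+00 -1.988e+00] tcp [ 0.5138 -0.2395  0.1079] F [0.3 0.2 0.1] T [-0.01 -0.07  0.02] op 0.0449
[[-0.975, 0.224, -0.002], [0.224, 0.975, 0.002], [0.002, 0.001, -1.0]]
yaw 167.08 shift [-0.0041 -0.0053  0.0915]
turn [ 0.0028 -0.004   0.0025]
```

View pics/m6.png

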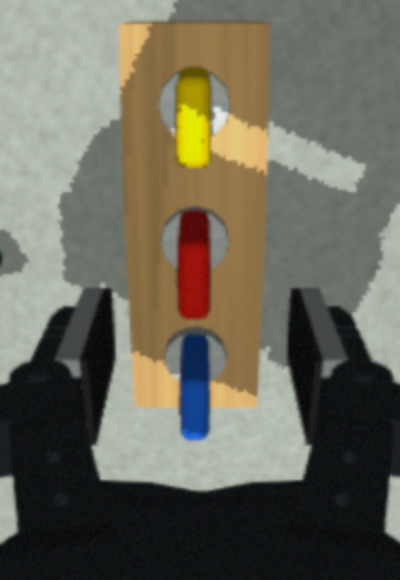

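{"method": "play_rows", "body": {
  "rows": [
    [0,0,0,-0.003,-0.005,0.04,45],
    [0,0,0,-0.004,-0.005,0.07,45],
    [0,0,0,-0.004,-0.005,0.09,45],
    [0,0,0,-0.004,-0.005,0.0915,45]
  ]
}}

```text
time_s: 7.1
tcp_pos: [0.5159, -0.2418, 0.0504]
tool_rot: [0.112, 0.994, 0.002, -0.002]
force: [-0.0, -0.2, 0.8]
opening: 0.0449
```

```bash
python3 -c "
from h import *
go([.5154,-.243,.053],167)
im,d,p=snap('wrist','wrist7')
cv2.imwrite('pics/m7.png',cv2.resize(im[100:390,220:420],None,fx=2,fy=2))
"
```

```text
t 7.1 q [-6.440e-01  6.110e-01  1.554e+00  1.000e-03  9.820e-01 -1.991e+00] tcp [ 0.5159 -0.2418  0.0504] F [-0.  -0.2  0.8] T [-0.02 -0.03  0.03] op 0.0449
[[-0.975, 0.223, -0.004], [0.223, 0.975, 0.004], [0.005, 0.003, -1.0]]
yaw 167.13 shift [ 0.0005 -0.0021 -0.0044]
turn [ 0.0058 -0.0095  0.0044]
```

View pics/m7.png

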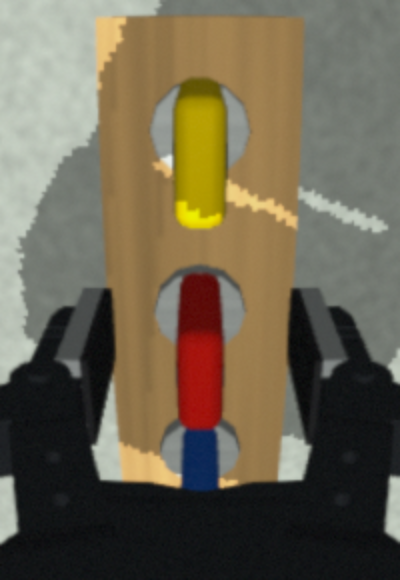

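{"method": "play_rows", "body": {
  "rows": [
    [0,0,0,0,-0.002,-0.005,45],
    [0,0,0,0,-0.002,-0.005,25]
  ],
  "grip_force": 60
}}

```text
time_s: 7.35
tcp_pos: [0.5168, -0.2439, 0.0558]
tool_rot: [0.112, 0.994, 0.001, -0.001]
force: [0.3, -0.4, -0.5]
opening: 0.0314
```

{"method": "play_rows", "body": {
  "rows": [
    [0,0,0,0,0,0,14],
    [0,0,0,0,0,0,4],
    [0,0,0,0,0,0,4],
    [0,0,0,0,0,0,4]
  ]
}}

```text
time_s: 7.75
tcp_pos: [0.5173, -0.2437, 0.0567]
tool_rot: [0.112, 0.994, 0.001, 0.0]
force: [0.1, 3.1, 6.2]
opening: 0.0091
```

```bash
python3 -c "
from h import *
go([.5154,-.243,.16],167)
im,d,p=snap('wrist','wrist8');print(fproj(p,[.5154,-.243,.084]))
cv2.imwrite('pics/m8.png',cv2.resize(im[100:390,220:420],None,fx=2,fy=2))
"
```

```text
t 7.75 q [-0.646  0.603  1.548  0.002  0.99  -1.993] tcp [ 0.5173 -0.2437  0.0567] F [0.1 3.1 6.2] T [ 0.67 -0.04 -0.  ] op 0.0091
[[-0.975, 0.223, 0.001], [0.223, 0.975, 0.001], [-0.0, 0.001, -1.0]]
yaw 167.13 shift [ 0.0033  0.0008 -0.1721]
turn [0.0027 0.0005 0.0044]
[319.64444489 282.86542248]
```

View pics/m8.png

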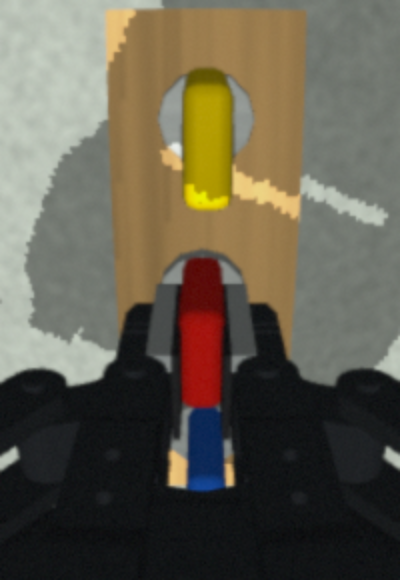

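{"method": "play_rows", "body": {
  "rows": [
    [0,0,0,0,0,-0.03,4],
    [0,0,0,0,0,-0.07,4],
    [0,0,0,0,0,-0.12,4],
    [0,0,0,0,0,-0.17,4],
    [0,0,0,0,0,-0.2,4],
    [0,0,0,0,0,-0.2,4]
  ],
  "grip_force": 90
}}

```text
time_s: 8.4
tcp_pos: [0.518, -0.2446, 0.1793]
tool_rot: [0.112, 0.994, -0.001, 0.002]
force: [0.4, 0.4, -0.5]
opening: 0.0086
```

```bash
python3 -c "
from h import *
go([.6455,.031,.175],182)
im,d,p=snap('side','side9');snap('scene','scene9');snap('wrist','wrist9')
im=np.hstack([cv2.imread('pics/side9.png')[150:300,210:360],cv2.imread('pics/scene9.png')[110:260,180:330],cv2.imread('pics/wrist9.png')[240:390,245:395]]);cv2.imwrite('pics/m9.png',cv2.resize(im,None,fx=1.77,fy=3))"
```

```text
t 8.4 q [-6.460e-01  4.580e-01  1.429e+00  1.000e-03  1.250e+00 -1.993e+00] tcp [ 0.518  -0.2446  0.1793] F [ 0.4  0.4 -0.5] T [-0.01 -0.01  0.  ] op 0.0086
[[-0.975, 0.223, 0.004], [0.223, 0.975, -0.002], [-0.005, -0.001, -1.0]]
yaw 167.13 shift [-0.1048  0.4951  0.0072]
turn [-0.0027  0.0089 -0.4956]
```

View pics/m9.png

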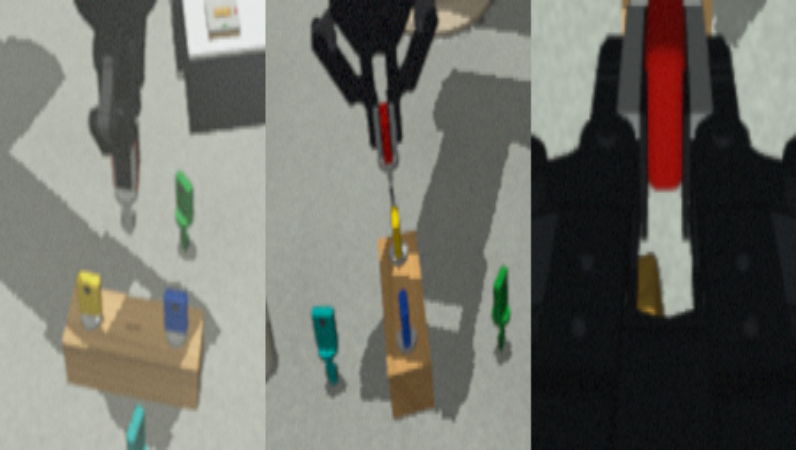

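{"method": "play_rows", "body": {
  "rows": [
    [0,0,-0.08,-0.015,0.06,0,4],
    [0,0,-0.16,-0.03,0.13,0,4],
    [0,0,-0.24,-0.045,0.2,0,4],
    [0,0,-0.32,-0.06,0.27,0,4],
    [0,0,-0.4,-0.075,0.34,0,4],
    [0,0,-0.48,-0.09,0.41,0,4],
    [0,0,-0.495,-0.1,0.46,0.003,4],
    [0,0,-0.495,-0.105,0.49,0.003,4]
  ]
}}

```text
time_s: 9.35
tcp_pos: [0.6436, 0.0312, 0.1722]
tool_rot: [-0.018, 1.0, 0.002, -0.002]
force: [-0.0, -1.1, -0.2]
opening: 0.0085
```

{"method": "play_rows", "body": {
  "rows": [
    [0,0,0,0,0,0,4],
    [0,0,0,0,0,0,4]
  ]
}}

```text
time_s: 9.55
tcp_pos: [0.6431, 0.0305, 0.1712]
tool_rot: [-0.018, 1.0, 0.001, -0.003]
force: [0.3, -0.2, -0.1]
opening: 0.0089
```

```bash
python3 -c "
from h import *
go([.6455,.031,.16],182)
for n in ['side','scene','wrist']: snap(n,n+'10')
a=cv2.imread('pics/side10.png')[70:200,270:400];b=cv2.imread('pics/scene10.png')[80:210,330:460]
cv2.imwrite('pics/m10.png',cv2.resize(np.hstack([a,b]),None,fx=3,fy=3,interpolation=cv2.INTER_CUBIC))"
```

```text
t 9.55 q [-0.135  0.626  1.18   0.002  1.342 -1.742] tcp [0.6431 0.0305 0.1712] F [ 0.3 -0.2 -0.1] T [-0.02  0.03 -0.02] op 0.0089
[[-0.999, -0.036, -0.006], [-0.036, 0.999, 0.003], [0.006, 0.003, -1.0]]
yaw -177.93 shift [-0.0041  0.0007  0.0187]
turn [ 0.0057 -0.0108  0.0022]
```

View pics/m10.png

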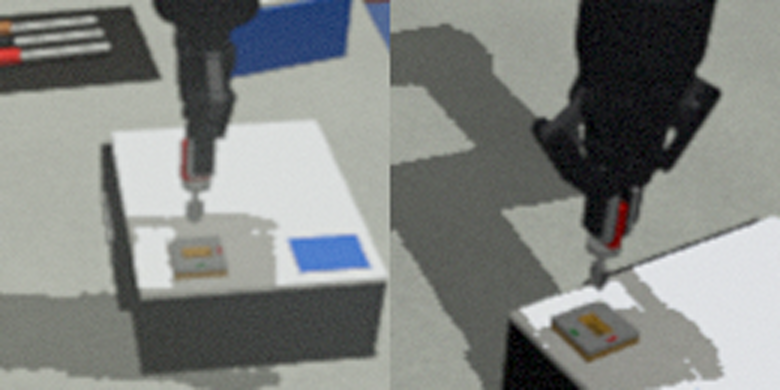

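View pics/wrist10.png

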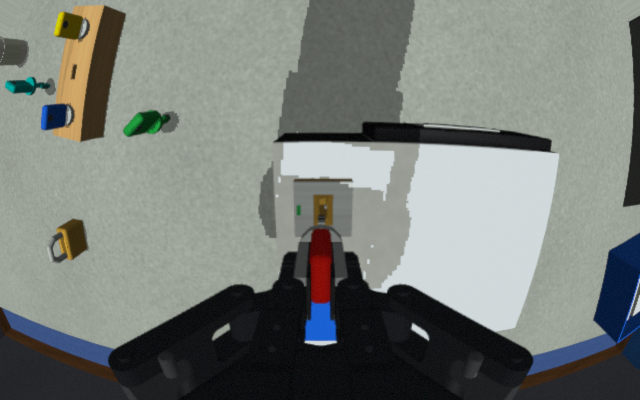

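```bash
python3 -c "
from h import *
for n,u,v in [('side10',335,141.7),('scene10',400,175)]:
    im,d,p=load(n)
    for z in (.1245,): print(n,plane(p,u,v,z).round(4))
    for X in ([.644,.031,.095],[.6445,.0305,.1245],[.6445,.0305,.1645]):
        c=p['R']@np.array(X)+p['t'];print((c[:2]/c[2]*p['fx']+[p['cx'],p['cy']]).round(1))
a=cv2.imread('pics/side10.png')[110:170,310:370];b=cv2.imread('pics/scene10.png')[145:205,370:430]
cv2.imwrite('pics/m11.png',cv2.resize(np.hstack([a,b]),None,fx=6.6,fy=6.6,interpolation=cv2.INTER_CUBIC))"
```

```text
side10 [0.6441 0.0381 0.1245]
[335.  153.6]
[335.5 143.5]
[336.  128.9]
scene10 [0.6396 0.0368 0.1245]
[397.1 188. ]
[398.9 177.1]
[401.6 161.1]
```

View pics/m11.png

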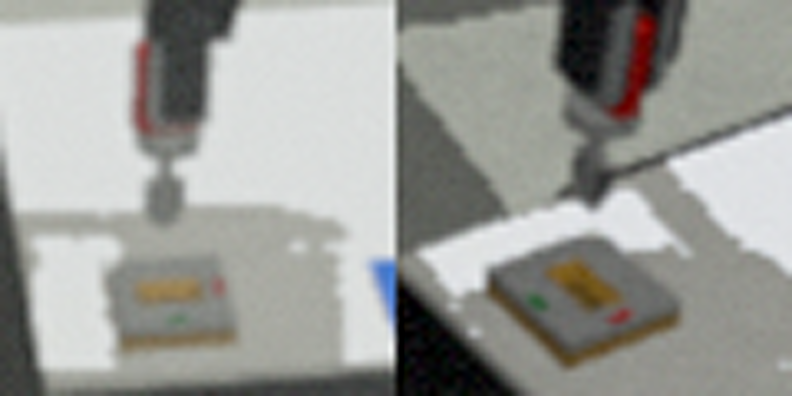

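{"method": "play_rows", "body": {
  "rows": [
    [0.005,-0.01,0,-0.004,0.001,0,4],
    [0.005,-0.01,0,-0.005,0.001,0.02,4],
    [0.005,-0.01,0,-0.005,0.001,0.04,4],
    [0.005,-0.01,0,-0.005,0.001,0.045,4]
  ]
}}

```text
time_s: 10.1
tcp_pos: [0.6453, 0.0304, 0.1427]
tool_rot: [-0.017, 1.0, 0.0, -0.001]
force: [0.1, 0.8, -1.3]
opening: 0.0088
```

```bash
python3 -c "
from h import *
go([.6455,.031,.130],182)
for n in ['side','scene']: snap(n,n+'11')
a=cv2.imread('pics/side11.png')[110:170,310:370];b=cv2.imread('pics/scene11.png')[145:205,370:430]
cv2.imwrite('pics/m12.png',cv2.resize(np.hstack([a,b]),None,fx=6.6,fy=6.6,interpolation=cv2.INTER_CUBIC))"
```

```text
t 10.1 q [-0.134  0.653  1.21   0.     1.281 -1.739] tcp [0.6453 0.0304 0.1427] F [ 0.1  0.8 -1.3] T [ 0.02 -0.04 -0.07] op 0.0088
[[-0.999, -0.034, -0.003], [-0.034, 0.999, 0.001], [0.003, 0.001, -1.0]]
yaw -178.03 shift [-0.0005  0.0009  0.0212]
turn [ 0.0017 -0.0048 -0.0011]
```

View pics/m12.png

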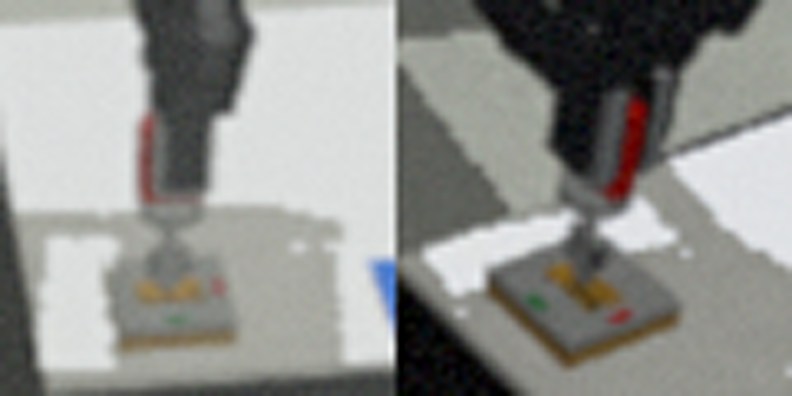

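{"method": "play_rows", "body": {
  "rows": [
    [0,0,0,0,0,0.004,4],
    [0,0,0,0,0,0.008,4],
    [0,0,0,0,0,0.012,4]
  ]
}}

```text
time_s: 10.5
tcp_pos: [0.6459, 0.0305, 0.1369]
tool_rot: [-0.017, 1.0, 0.0, -0.0]
force: [0.2, 0.5, -1.2]
opening: 0.0084
```

```bash
python3 -c "
from h import *
go([.6455,.031,.130],182)"
```

```text
t 10.5 q [-1.340e-01  6.580e-01  1.217e+00  1.000e-03  1.267e+00 -1.739e+00] tcp [0.6459 0.0305 0.1369] F [ 0.2  0.5 -1.2] T [-0.02 -0.02 -0.04] op 0.0084
[[-0.999, -0.035, -0.0], [-0.035, 0.999, 0.001], [0.0, 0.001, -1.0]]
yaw -178.02 shift [0.0006 0.0008 0.0114]
turn [ 0.0011 -0.0008 -0.0007]
```

{"method": "play_rows", "body": {
  "rows": [
    [0,0,0,0,0,0.005,4],
    [0,0,0,0,0,0.01,4],
    [0,0,0,0,0,0.013,4]
  ]
}}

```text
time_s: 10.8
tcp_pos: [0.6458, 0.0305, 0.1287]
tool_rot: [-0.017, 1.0, 0.0, -0.0]
force: [0.8, -0.3, -0.7]
opening: 0.0088
```

```bash
python3 -c "
from h import *
go([.6455,.031,.120],182)"
```

```text
t 10.8 q [-0.134  0.666  1.226  0.     1.251 -1.739] tcp [0.6458 0.0305 0.1287] F [ 0.8 -0.3 -0.7] T [ 0.02 -0.03 -0.01] op 0.0088
[[-0.999, -0.035, -0.001], [-0.035, 0.999, 0.001], [0.001, 0.001, -1.0]]
yaw -178.02 shift [0.0004 0.0008 0.0145]
turn [ 0.0012 -0.0014 -0.0006]
```

{"method": "play_rows", "body": {
  "rows": [
    [0,0,0,0,0,0.005,4],
    [0,0,0,0,0,0.01,4],
    [0,0,0,0,0,0.013,4]
  ]
}}

```text
time_s: 11.1
tcp_pos: [0.6456, 0.0304, 0.1206]
tool_rot: [-0.017, 1.0, 0.0, -0.001]
force: [0.3, -1.2, -0.0]
opening: 0.0085
```

```bash
python3 -c "
from h import *
go([.6455,.031,.108],182)"
```

```text
t 11.1 q [-0.134  0.674  1.234  0.     1.235 -1.739] tcp [0.6456 0.0304 0.1206] F [ 0.3 -1.2 -0. ] T [-0.15  0.08 -0.01] op 0.0085
[[-0.999, -0.035, -0.001], [-0.035, 0.999, 0.0], [0.001, 0.0, -1.0]]
yaw -178.02 shift [0.0002 0.001  0.0209]
turn [ 0.0008 -0.0022 -0.0006]
```

{"method": "play_rows", "body": {
  "rows": [
    [0,0,0.06,0,0,0.005,4],
    [0,0,-0.06,0,0,0.01,4],
    [0,0,0.06,0,0,0.014,4],
    [0,0,0,0,0,0.016,4]
  ],
  "grip_force": 110
}}

```text
time_s: 11.5
tcp_pos: [0.6462, 0.0308, 0.1115]
tool_rot: [-0.017, 1.0, 0.0, 0.0]
force: [0.3, 1.8, 3.0]
opening: 0.0085
```

```bash
python3 -c "
from h import *
go([.6455,.031,.108],182)"
```

```text
t 11.5 q [-1.340e-01  6.830e-01  1.243e+00  1.000e-03  1.215e+00 -1.738e+00] tcp [0.6462 0.0308 0.1115] F [0.3 1.8 3. ] T [ 0.32 -0.1  -0.06] op 0.0085
[[-0.999, -0.033, 0.001], [-0.033, 0.999, 0.001], [-0.001, 0.001, -1.0]]
yaw -178.09 shift [0.0012 0.0004 0.0058]
turn [ 0.0017  0.0017 -0.0029]
```

{"method": "play_rows", "body": {
  "rows": [
    [0,0,0.06,0,0,0.003,4],
    [0,0,-0.06,0,0,0.006,4],
    [0,0,0.06,0,0,0.008,4],
    [0,0,0,0,0,0.01,4]
  ]
}}

```text
time_s: 11.9
tcp_pos: [0.6468, 0.031, 0.1078]
tool_rot: [-0.016, 1.0, 0.0, 0.002]
force: [-5.9, 2.5, 18.3]
opening: 0.0084
```

```bash
python3 -c "
from h import *
go([.6455,.031,.108],182)
for n in ['side','scene','wrist']: snap(n,n+'12')
a=cv2.imread('pics/side12.png')[110:170,310:370];b=cv2.imread('pics/scene12.png')[145:205,370:430]
cv2.imwrite('pics/m13.png',cv2.resize(np.hstack([a,b]),None,fx=6.6,fy=6.6,interpolation=cv2.INTER_CUBIC))
cv2.imwrite('pics/m14.png',cv2.resize(cv2.imread('pics/wrist12.png')[200:350,250:400],None,fx=4,fy=4))"
```

```text
t 11.9 q [-1.330e-01  6.870e-01  1.247e+00  1.000e-03  1.205e+00 -1.737e+00] tcp [0.6468 0.031  0.1078] F [-5.9  2.5 18.3] T [ 0.2   1.09 -0.04] op 0.0084
[[-0.999, -0.032, 0.003], [-0.032, 0.999, 0.001], [-0.003, 0.001, -1.0]]
yaw -178.15 shift [ 0.0022  0.0001 -0.0004]
turn [ 0.0014  0.0066 -0.005 ]
```

View pics/m13.png

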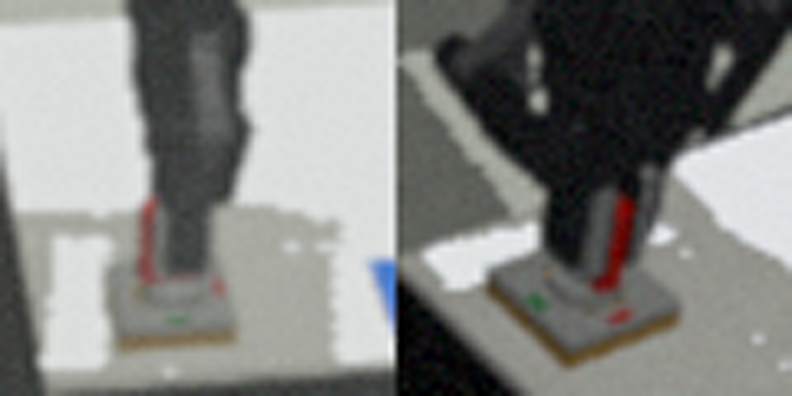

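View pics/m14.png

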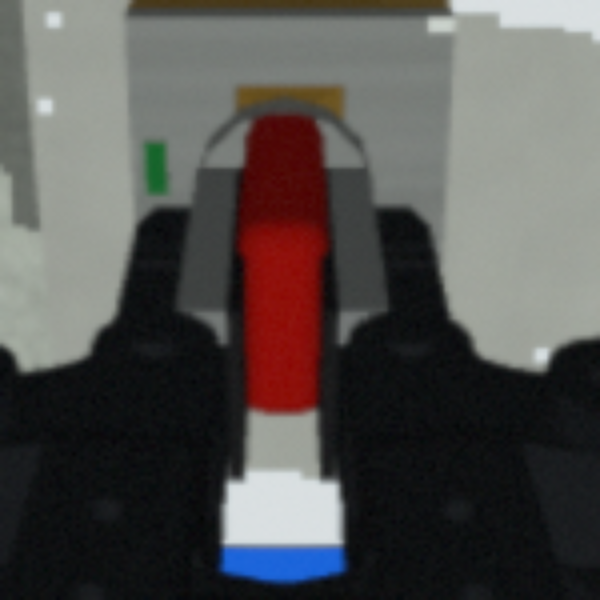

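{"method": "play_rows", "body": {
  "rows": [
    [0,0,0.08,0,0,0.004,4],
    [0,0,-0.08,0.001,0,0.006,4],
    [0,0,0.08,0.002,0,0.006,4],
    [0,0,0,0.002,0,0.006,4]
  ]
}}

```text
time_s: 12.45
tcp_pos: [0.6469, 0.031, 0.1077]
tool_rot: [-0.016, 1.0, 0.0, 0.004]
force: [-4.5, 1.5, 19.4]
opening: 0.008
```

```bash
python3 -c "
from h import *
go([.6455,.031,.107],182)"
```

```text
t 12.45 q [-0.133  0.684  1.252  0.002  1.197 -1.737] tcp [0.6469 0.031  0.1077] F [-4.5  1.5 19.4] T [ 0.08  0.93 -0.08] op 0.008
[[-0.999, -0.032, 0.009], [-0.032, 0.999, 0.0], [-0.009, 0.0, -1.0]]
yaw -178.15 shift [0.0023 0.0001 0.0012]
turn [-0.      0.0166 -0.0051]
```

{"method": "play_rows", "body": {
  "rows": [
    [0,0.017,0.08,0,0,0.006,4],
    [0,0.017,-0.08,0,0,0.01,4],
    [0,0.017,0.08,0,0,0.012,4],
    [0,0.017,0,0,0,0.012,4]
  ]
}}

```text
time_s: 12.85
tcp_pos: [0.6477, 0.0311, 0.1076]
tool_rot: [-0.016, 1.0, -0.001, 0.002]
force: [-17.4, 2.5, 43.9]
opening: 0.0082
```

```bash
python3 -c "
from h import *
go([.6455,.031,.107],182)"
```

```text
t 12.85 q [-1.320e-01  6.890e-01  1.244e+00 -1.000e-03  1.204e+00 -1.734e+00] tcp [0.6477 0.0311 0.1076] F [-17.4   2.5  43.9] T [ 0.26  3.62 -0.17] op 0.0082
[[-1.0, -0.031, 0.005], [-0.031, 1.0, -0.001], [-0.005, -0.001, -1.0]]
yaw -178.21 shift [ 0.0037 -0.      0.001 ]
turn [-0.0025  0.0089 -0.007 ]
```

{"method": "play_rows", "body": {
  "rows": [
    [0,0.005,0.1,0.002,0,0.002,4],
    [0,0.005,0.2,0.002,0,0.002,4],
    [0,0.005,0.35,0.002,-0.0005,0.002,4],
    [0,0.005,0.5,0.002,-0.001,0.002,4],
    [0,0.005,0.5,0.002,-0.001,0.002,4]
  ],
  "grip_force": 120
}}

```text
time_s: 13.35
tcp_pos: [0.6467, 0.0307, 0.1078]
tool_rot: [0.116, 0.993, -0.0, 0.002]
force: [-4.4, 2.1, 10.0]
opening: 0.0076
```

```bash
python3 -c "
from h import *
go([.6455,.031,.107],182)"
```

```text
t 13.35 q [-0.133  0.687  1.247 -0.     1.205 -1.471] tcp [0.6467 0.0307 0.1078] F [-4.4  2.1 10. ] T [0.22 0.73 0.  ] op 0.0076
[[-0.973, 0.23, 0.003], [0.23, 0.973, -0.001], [-0.003, 0.0, -1.0]]
yaw 166.68 shift [ 0.0021 -0.      0.0014]
turn [-0.0006  0.0061 -0.5108]
```

{"method": "play_rows", "body": {
  "rows": [
    [0,0.005,0.2,0.0015,0,0.002,4],
    [0,0.005,0.4,0.0015,-0.0005,0.002,4],
    [0,0.005,0.6,0.0015,-0.001,0.002,4],
    [0,0.005,0.8,0.0015,-0.001,0.002,4],
    [0,0.005,0.9,0.002,-0.001,0.002,4]
  ]
}}

```text
time_s: 13.85
tcp_pos: [0.6459, 0.0298, 0.1079]
tool_rot: [0.346, 0.938, 0.0, 0.001]
force: [-0.4, -3.8, 6.1]
opening: 0.0083
```

```bash
python3 -c "
from h import *
go([.6455,.031,.107],92)
snap('wrist','wrist14')
cv2.imwrite('pics/m15.png',cv2.resize(cv2.imread('pics/wrist14.png')[200:350,250:400],None,fx=4,fy=4))"
```

```text
t 13.85 q [-1.350e-01  6.850e-01  1.249e+00 -1.000e-03  1.204e+00 -9.980e-01] tcp [0.6459 0.0298 0.1079] F [-0.4 -3.8  6.1] T [-0.62  0.38  0.09] op 0.0083
[[-0.76, 0.65, 0.003], [0.65, 0.76, -0.001], [-0.002, 0.001, -1.0]]
yaw 139.48 shift [0.0017 0.0011 0.0014]
turn [0.0038 0.0036 1.5826]
```

View pics/m15.png

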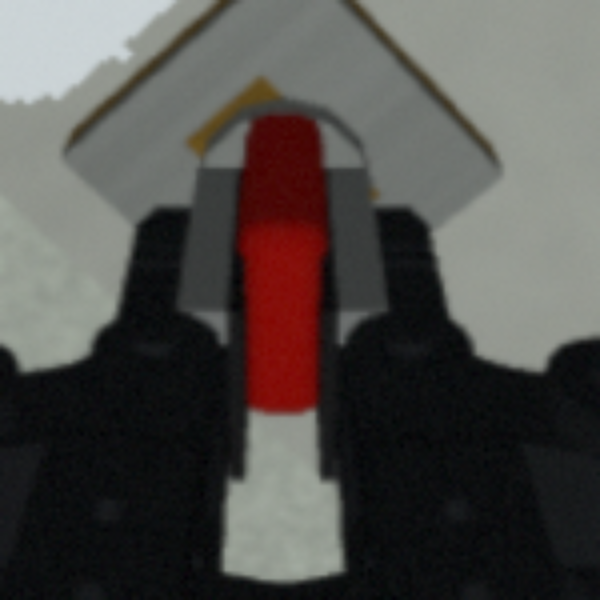

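{"method": "play_rows", "body": {
  "rows": [
    [0,0.004,0.2,0,-0.0005,0.002,4],
    [0,0.004,0.4,0,-0.001,0.002,4],
    [0,0.004,0.6,0,-0.0015,0.002,4],
    [0,0.004,0.8,0,-0.002,0.002,4],
    [0,0.004,0.9,0,-0.002,0.002,4]
  ]
}}

```text
time_s: 14.4
tcp_pos: [0.6449, 0.029, 0.1078]
tool_rot: [0.558, 0.83, 0.001, 0.0]
force: [-4.5, 1.0, 8.7]
opening: 0.0082
```

```bash
python3 -c "
from h import *
go([.6455,.031,.107],92)"
```

```text
t 14.4 q [-1.370e-01  6.840e-01  1.252e+00  1.000e-03  1.204e+00 -5.240e-01] tcp [0.6449 0.029  0.1078] F [-4.5  1.   8.7] T [0.02 1.08 0.11] op 0.0082
[[-0.378, 0.926, 0.001], [0.926, 0.378, 0.001], [0.0, 0.001, -1.0]]
yaw 112.2 shift [0.0027 0.0022 0.0014]
turn [ 0.0026 -0.0008  0.6732]
```

{"method": "play_rows", "body": {
  "rows": [
    [0,0,0.2,0,-0.0007,0.002,4],
    [0,0,0.4,0.001,-0.0015,0.002,4],
    [0,0,0.6,0.001,-0.002,0.002,4],
    [0,0,0.75,0.001,-0.002,0.002,4],
    [0,0,0.75,0.001,-0.002,0.002,4]
  ]
}}

```text
time_s: 14.9
tcp_pos: [0.6436, 0.029, 0.1078]
tool_rot: [0.71, 0.705, 0.001, 0.001]
force: [-4.6, -0.7, 7.3]
opening: 0.0079
```

```bash
python3 -c "
from h import *
go([.6455,.031,.107],83)"
```

```text
t 14.9 q [-0.137  0.681  1.258  0.     1.202 -0.13 ] tcp [0.6436 0.029  0.1078] F [-4.6 -0.7  7.3] T [-0.13  0.82  0.  ] op 0.0079
[[0.007, 1.0, 0.002], [1.0, -0.007, 0.0], [0.0, 0.002, -1.0]]
yaw 89.58 shift [0.0034 0.0031 0.0014]
turn [ 0.0035 -0.0005  0.2194]
```

Now I'll press on in small steps to find the hard stop.

{"method": "play_rows", "body": {
  "rows": [
    [0,0,0.07,0,-0.0005,0.002,4],
    [0,0,0.14,0,-0.0005,0.002,4],
    [0,0,0.2,0,-0.0005,0.002,4],
    [0,0,0.2,0,-0.0005,0.002,4]
  ]
}}

```text
time_s: 15.3
tcp_pos: [0.6433, 0.029, 0.1078]
tool_rot: [0.746, 0.666, 0.001, 0.001]
force: [-3.4, 0.1, 8.8]
opening: 0.0079
```

```bash
python3 -c "
from h import *
go([.6455,.031,.107],83)
snap('wrist','wrist15')
cv2.imwrite('pics/m16.png',cv2.resize(cv2.imread('pics/wrist15.png')[200:350,250:400],None,fx=4,fy=4))"
```

```text
t 15.3 q [-0.137  0.68   1.259  0.     1.2   -0.024] tcp [0.6433 0.029  0.1078] F [-3.4  0.1  8.8] T [0.01 0.89 0.13] op 0.0079
[[0.112, 0.994, 0.002], [0.994, -0.112, -0.0], [0.0, 0.002, -1.0]]
yaw 83.55 shift [0.0037 0.0033 0.0014]
turn [ 0.0041 -0.0003  0.0184]
```

View pics/m16.png

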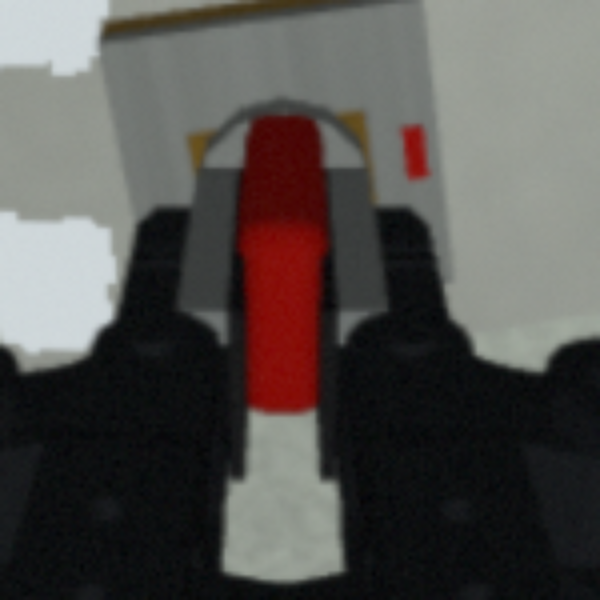

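{"method": "play_rows", "body": {
  "rows": [
    [0,0,0.06,0,-0.0003,0.002,4],
    [0,0,0.12,0,-0.0003,0.002,4],
    [0,0,0.12,0,-0.0003,0.002,4]
  ]
}}

```text
time_s: 15.65
tcp_pos: [0.6431, 0.0291, 0.1078]
tool_rot: [0.766, 0.643, 0.001, 0.001]
force: [-4.8, 0.5, 9.2]
opening: 0.0076
```

```bash
python3 -c "
from h import *
go([.6455,.031,.107],83)"
```

```text
t 15.65 q [-0.136  0.679  1.26   0.     1.199  0.039] tcp [0.6431 0.0291 0.1078] F [-4.8  0.5  9.2] T [-0.    0.87  0.1 ] op 0.0076
[[0.174, 0.985, 0.003], [0.985, -0.174, -0.0], [0.0, 0.003, -1.0]]
yaw 79.96 shift [0.0039 0.0034 0.0014]
turn [ 5.000e-03 -1.000e-04 -1.012e-01]
```

{"method": "play_rows", "body": {
  "rows": [
    [0,0,0.06,0,0,0.002,4],
    [0,0,0.15,0,0,0.002,4],
    [0,0,0.15,0,0,0.002,4]
  ]
}}

```text
time_s: 15.95
tcp_pos: [0.643, 0.0291, 0.1078]
tool_rot: [0.791, 0.612, 0.001, 0.001]
force: [-4.4, -0.1, 9.2]
opening: 0.0081
```

```bash
python3 -c "
from h import *
go([.6455,.031,.107],83)
snap('wrist','wrist16')
cv2.imwrite('pics/m17.png',cv2.resize(cv2.imread('pics/wrist16.png')[200:350,250:400],None,fx=4,fy=4))"
```

```text
t 15.95 q [-0.136  0.679  1.261 -0.     1.199  0.118] tcp [0.643  0.0291 0.1078] F [-4.4 -0.1  9.2] T [0.06 0.94 0.35] op 0.0081
[[0.251, 0.968, 0.003], [0.968, -0.251, -0.001], [-0.0, 0.003, -1.0]]
yaw 75.44 shift [0.0041 0.0033 0.0013]
turn [ 0.0052  0.0004 -0.2519]
```

View pics/m17.png

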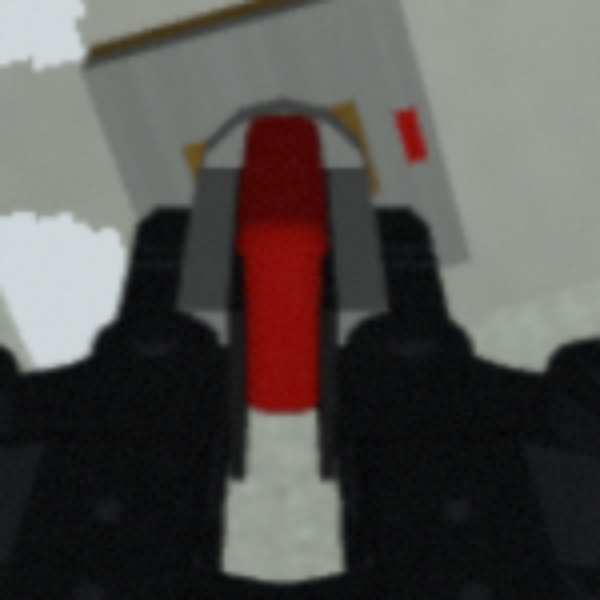

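```bash
python3 -c "
from h import *
for n in ['side','scene']: snap(n,n+'17')
st()
cv2.imwrite('pics/m18.png',cv2.imread('pics/scene17.png'))
cv2.imwrite('pics/m19.png',cv2.imread('pics/side17.png'))
a=np.radians(2.0); Rl=np.array([[np.cos(a),np.sin(a)],[-np.sin(a),np.cos(a)]])
im,d,p=load('side17');C=cloud(p,d); L=(C[...,:2]-[.6907,.124])@Rl.T; Z=C[...,2]
m=(d>0)&(L[...,0]<-.1)&(L[...,0]>-.16)&(L[...,1]<.02)&(L[...,1]>-.05)&(Z>.06)&(Z<.081);print(m.sum(),np.percentile(L[m][:,0],[5,50]))"
```

```text
t 16.1 q [-0.136  0.679  1.261 -0.     1.199  0.117] tcp [0.643  0.0291 0.1078] F [-5.2  0.9  7.6] T [-0.05  0.94  0.34] op 0.0077
[[0.25, 0.968, 0.003], [0.968, -0.25, -0.001], [0.0, 0.003, -1.0]]
84 [-0.11221857 -0.10733903]
```

View pics/m18.png

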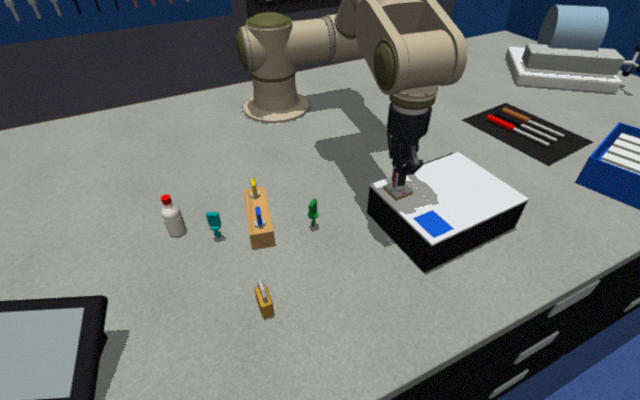

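View pics/m19.png

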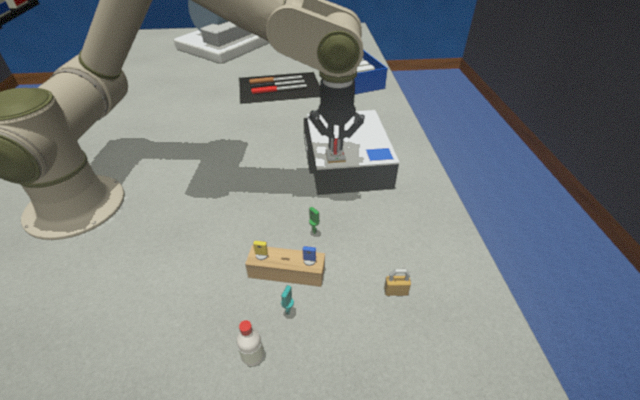

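The drawer is shut, the bystanders sit at the same pixels as before, and the key is seated and held against the stop with a steady 0.34 N·m, so I'm handing in.

```bash
python3 -c "
from h import *
print(bot.job_done()); st()"
```

```text
the job is handed in; nothing more can be done
None
the job is handed in; nothing more can be done
```

I shut the drawer, put the red key into the lock and turned it clockwise to the stop. I handed in at about 16 s with the key still gripped and held turned.

- **Drawer:** I pushed it to its stop, which gave a reaction of about 51 N on the fingers. At the last check its face was still about 11 mm in front of the unit, which matches a panel resting against the unit's front.
- **Key seating:** A 44 N press with wiggling moved it no further. The tool stopped within 1 mm of the height I expected for the shoulder resting on the collar.
- **Turn:** The tool turned about 106°. That is the quarter turn, about 9° of lock play, and roughly 8° more of give in the grip or arm. The resisting torque jumped to about 0.35 N·m at the end and held steady, which I take as the hard stop. I could not read the plug's angle directly.
- **Other objects:** The blue and yellow keys, green and turquoise look-alikes, padlock and oil bottle look unmoved in the last pictures.

The cameras disagreed by about 3 mm on the sideways position of the key and the lock. I used the middle values, and the key went in without jamming.

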